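Count along the tin rack and push the polish tin into the third gap

TASK

With a fingertip, count the gaps of the tin rack along its rail: starting at the gap next to the brass post, lightly touch the brass plate over the first, second and third gap in that order, filled or empty, and touch none beyond the third. Then push the oxblood tin that lies in front of the rack into that third gap, fully home against the back wall, sliding it flat on the bench without lifting or tipping it, and take the hand away. Leave all the other things where they are.

Things in the scene. Friction and masses are not known exactly. Their poses are not given: they have to be found in the camera images.
- rack: pine rack for polish tins, 428 mm along its y, fixed to the bench, with six gaps side by side, open on top and towards the robot (its -x). Gaps are 62 mm wide between 8 mm dividers (30 mm high), at y = +175, +105, +35, -35, -105, -175 mm from the origin. Dividers' front ends lie at x = -20 mm, the face of the back wall at x = +22 mm; the bench is the floor of the gaps. Origin on the bench at the rack's middle; x points into the gaps, z up
- rail: dark wooden rail along the top of the rack's back wall, 32 mm wide, 428 mm long, top 50 mm above the bench, felt-cushioned: it gives straight down by up to 5 mm (about 1 N to start, 4 N at 5 mm, then hard). One brass plate is let into it over each gap, with 20 mm of wood between plates. Origin on its underside at mid-length, 28 mm behind the rack's origin
- plate_a (a point): brass plate over the gap at the rack's +y end on the rail's top (32 mm across, 50 mm along the rail, flush with the wood, top 50 mm above the bench), centred over that gap; this point lies at the centre of its top face; axes as the rack's
- plate_b (a point): brass plate over the 2nd gap from the +y end on the rail's top (32 mm across, 50 mm along the rail, flush with the wood, top 50 mm above the bench), centred over that gap; this point lies at the centre of its top face; axes as the rack's
- plate_c (a point): brass plate over the 3rd gap from the +y end on the rail's top (32 mm across, 50 mm along the rail, flush with the wood, top 50 mm above the bench), centred over that gap; this point lies at the centre of its top face; axes as the rack's
- plate_d (a point): brass plate over the 4th gap from the +y end on the rail's top (32 mm across, 50 mm along the rail, flush with the wood, top 50 mm above the bench), centred over that gap; this point lies at the centre of its top face; axes as the rack's
- plate_e (a point): brass plate over the 5th gap from the +y end on the rail's top (32 mm across, 50 mm along the rail, flush with the wood, top 50 mm above the bench), centred over that gap; this point lies at the centre of its top face; axes as the rack's
- plate_f (a point): brass plate over the gap at the rack's -y end on the rail's top (32 mm across, 50 mm along the rail, flush with the wood, top 50 mm above the bench), centred over that gap; this point lies at the centre of its top face; axes as the rack's
- post_brass: brass post with a knob, 24 mm across, 70 mm high, fixed 22 mm beyond one end of the rail: counting starts at the gap next to it. Origin at the centre of its foot
- post_dark: the same post in black, at the other end of the rail. Fixed obstacles well to the sides: a pine kit box 268 mm high on the right (beyond y = -0.4 m), a crate of bottles 120 mm high on the left (beyond y = 0.55 m)
- tin: oxblood polish tin to be put away, the only tin in front of the rack: disc 52 mm across, 22 mm high, about 90 g, lying flat and free to slide on the bench; origin at the centre of its underside
- tin_mid (a point): the same tin, its centre half-way up (11 mm above the bench). Against the back wall of a gap it lies at x = -4 mm in the rack's frame, its front then standing 10 mm out of the gap
- tin_ox2: another oxblood tin, same size, already in an end or near-end gap of the rack; leave alone
- tin_black: black tin, same size, already in an end or near-end gap; leave alone
- shoehorn: bone shoehorn, 190 x 26 x 5 mm, lying behind the rack; origin under its middle; leave alone
- welt_brush: narrow welt brush with a beech handle, 165 mm long (its x), 20 mm wide, 24 mm high, lying to the robot's right; origin under its middle; leave alone
- coin_tin: nickel-plated coin tin, 66 mm across, 46 mm high, to the robot's left; origin under its centre; leave alone
- buff_brush: shoe brush, 160 x 56 x 44 mm, lying behind the rack; origin under its middle; leave alone
- dressing: amber bottle of dressing, 52 mm across, 120 mm high, standing to the left of the rack; origin under its centre; leave alone
There are look-alikes about, which are no part of the job. Leave any green or red look-alike of the tin alone.

How it is judged:
By the outcome, as a careful person would: the job done as asked, in the order asked, and still so for the second after the job is handed in, with the robot touching nothing.
It also fails if it takes over 64 s, if anything falls off the work surface, if the arm or the gripper's body presses on something with over 40 N, if the wrist force passes 120 N, or if a joint passes its speed limit or range.

ROBOT

A 6-joint arm with a two-finger parallel gripper is mounted at the origin on the work surface. World frame = base frame: x ahead of the robot, y to its left, z up, the work surface at z = 0. Lengths are in m, angles in rad, forces in N, time in s.
With the tool pointing down it reaches from about 0.375 to 0.975 m from the base axis. Payload 3.8 kg.
Tool frame: the origin (TCP) lies between the finger pads; the fingertips stand 11 mm ahead of it and the grasp point (between the pads) lies 8 mm behind it; z points along the fingers, y is the line along which they close (so a half turn about z gives the same grasp; the last joint's range is limited). The gripper opens to 88 mm and grips with 3 to 60 N. Pads are 18 mm wide; open, the fingers measure 123 mm over their backs; the gripper's body (75 mm by 187 mm) begins 45 mm behind the grasp point.
Start: joints at [-1.37, 0.264, 1.604, -0, 1.274, -0.037], TCP at [0.159, -0.656, 0.25] pointing down, gripper open.
Joint ranges: [-2.63, 2.63], [-0.94, 2.18], [0.31, 2.57], [-1.31, 4.45], [0, 2.66], [-2.55, 2.55]. Speed limits (rad/s): [2.57, 2.57, 3.14, 3.14, 3.14, 3.14].

INTERFACE

Orientations are given as [roll, pitch, yaw] about the fixed x, y, z axes, in that order (R = Rz(yaw) Ry(pitch) Rx(roll)).
In Python, from plant import arm, cams gives the robot as it stands.
- The arm moves only by the shell command python3 -m creep 'ROWS' [FORCE]. ROWS is JSON, a list of rows, each a list of 5 numbers: the shift along the world's x, y, z in mm, then the turn about the world's z in degrees, then the opening, from 0 (shut) to 1 (fully open). In form: [[dx, dy, dz, twist, claw], ...]. A call has 1 to 5 rows; each row is the pose to reach, as a shift and turn from the pose commanded when the call began; what a row does not reach only later rows make up. A row lasts 1/10 s, in which the tool goes at most 50 mm and 8.59 degrees, less where a joint would pass 70% of its speed; a pose out of reach is approached as far as the arm can. A call with a gripper value outside its range is refused whole. The fingers move at their own pace and stop on an object; FORCE is the grip in N (left out, the last holds). Time passes only in rows, so rows that repeat a pose let the fingers close. It gives the time, the measured TCP pose, the force, the opening and the grip force at its end, in the units of the state.
- arm.sense(): the state, without advancing time (a new reading comes with each control period).
- cams.read_camera(name): name is "scene" or "top" or "wrist"; returns the picture (384x512x3 uint8, red, green, blue); there is no depth.
- cams.camera_model(name): a dict with "intrinsics" (3x3 intrinsics, pixels), "R" (3x3) and "t" (3): a world point X has camera coordinates R X + t. Camera axes: x right, y down, z forward; pixel columns grow to the right and rows downward; lengths in m; the calibration is good to about 2 mm. A picture is of the moment at which its call begins: read the wrist's pose just before it. camera_model takes no time and is no camera call; for the wrist camera it gives the pose at the moment of the call.
- arm.hand_in(): hands the job in; it is judged then, once.
The state is a dict: "t": time; "q": joint angles; "qvel": joint speeds; "joint_efforts": joint torques, N m; "eef_pos": TCP position; "tcp_rot": TCP orientation; "contact_force": force on the tool from outside, world axes, zero at the start; "wrist_torque": the same for the moment, N m; "opening": finger opening in m; "finger_force": force on a finger pad.
Only numpy, scipy, OpenCV 4.12 (cv2) and the standard library are available. Lean on these libraries where they do the work, as an engineer would, in place of code of your own. Each camera call takes 0.05 s, during which the arm holds its last target. There are 200 camera calls.

## Working session

There is one attempt and no reset: what is moved stays moved. The work goes in short steps, Python scripts to look and compute and a shell command to move; the robot and the scene stay as the last step left them, time stands still between calls to the robot, and variables do not carry over. Pictures are saved under pics/ and viewed, at most 10 in all, crops included, and the job is handed in when it is done.

```bash
ls; mkdir -p pics; python3 - <<'E'
from plant import arm,cams
import cv2
for n in ("scene","top"):
    im=cams.read_camera(n); cv2.imwrite(f"pics/{n}1.png",cv2.cvtColor(im,cv2.COLOR_RGB2BGR))
    m=cams.camera_model(n); print(n,m)
s=arm.sense(); print(s['t'],s['eef_pos'],s['tcp_rot'],s['opening'])
E
```

```text
pics
scene {'intrinsics': array([[425.51028931,   0.        , 251.95728339],
       [  0.        , 425.51028931, 188.02609867],
       [  0.        ,   0.        ,   1.        ]]), 'R': array([[-0.83145183,  0.55559412,  0.00174026],
       [ 0.36687206,  0.55137438, -0.74926042],
       [-0.41724422, -0.6223355 , -0.6622732 ]]), 't': array([ 0.46452539, -0.20036406,  1.33944214])}
top {'intrinsics': array([[408.5123398 ,   0.        , 257.46778927],
       [  0.        , 408.5123398 , 187.98653667],
       [  0.        ,   0.        ,   1.        ]]), 'R': array([[-0.02646538, -0.99960996, -0.00891671],
       [-0.98079301,  0.02768947, -0.19307607],
       [ 0.19324766,  0.00363562, -0.98114327]]), 't': array([0.06304343, 0.58555235, 1.01824753])}
0.1 [ 0.15887217 -0.65542582  0.24854723] [-3.13966132e+00 -5.40783068e-05  2.37793783e-01] 0.08786232770540871
```

View pics/top1.png

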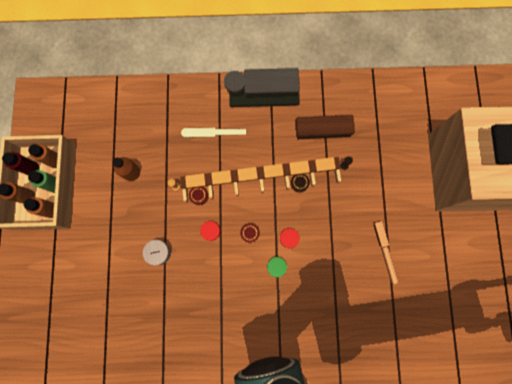

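View pics/scene1.png

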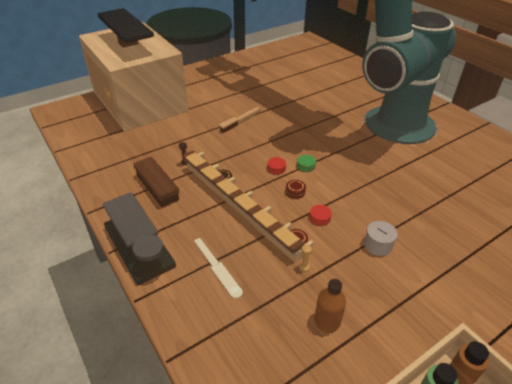

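The brass post is at (176,183) in the top view and the dark post at (347,162), so counting starts at the left (+y) end. The oxblood tin in front of the rack is at (250,232). The other oxblood tin (198,195) and the black tin (300,182) are in gaps. The reds at (210,231) and (289,237) and the green at (277,267) are look-alikes. I'll confirm this in an enlarged crop.

```bash
python3 - <<'E'
import cv2
im=cv2.imread("pics/top1.png")[145:280,160:360]
cv2.imwrite("pics/crop1.png",cv2.resize(im,None,fx=4,fy=4,interpolation=cv2.INTER_CUBIC))
E
```

```text
(no output)
```

View pics/crop1.png

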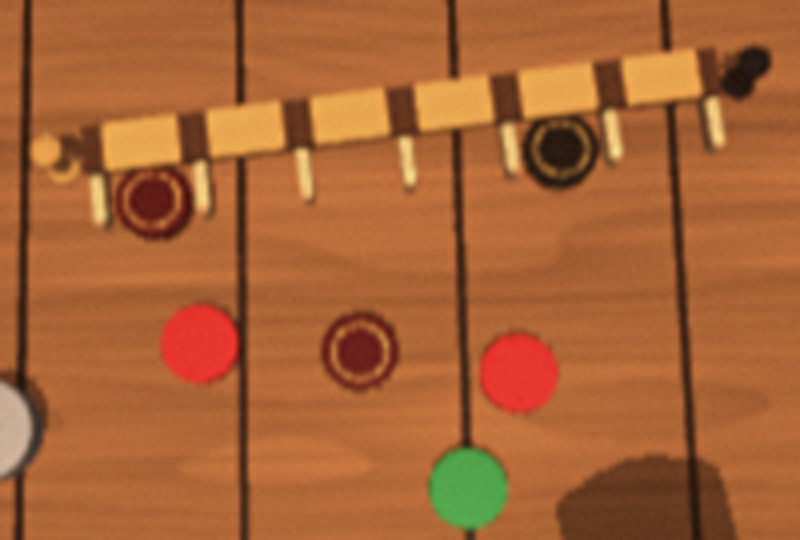

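The crop confirms it. The plates run from (141,144) to (661,76), with the brass post beside the first. The third gap holds no tin, and the oxblood tin is at crop (360,350). Next I'll localise these by colour segmentation in both cameras.

```bash
cat > h.py <<'E'
import numpy as np,cv2
def back(m,uv,z):
    K,R,t=m["intrinsics"],m["R"],m["t"]
    d=R.T@np.linalg.inv(K)@np.array([uv[0],uv[1],1.]); c=-R.T@t
    return c+d*(z-c[2])/d[2]
def proj(m,X):
    p=m["intrinsics"]@(m["R"]@np.array(X)+m["t"]); return p[:2]/p[2]
def blobs(mask,lo,hi):
    n,l,s,c=cv2.connectedComponentsWithStats(mask.astype(np.uint8))
    return [(c[i],s[i][4]) for i in range(1,n) if lo<=s[i][4]<=hi]
def fit(P,ys):  # P plate points (world) with rack-frame x=28, y=ys -> origin, yaw
    P=np.array(P)[:,:2]; Q=np.c_[np.full(len(ys),.028),ys]
    p0,q0=P.mean(0),Q.mean(0); H=(Q-q0).T@(P-p0)
    a=np.arctan2(H[0,1]-H[1,0],H[0,0]+H[1,1]); R=np.array([[np.cos(a),-np.sin(a)],[np.sin(a),np.cos(a)]])
    o=p0-R@q0; return o,a,P-(Q@R.T+o)
E
python3 - <<'E'
from h import *
from plant import cams
ys=np.array([.175,.105,.035,-.035,-.105,-.175])
for n in ("top","scene"):
    im=cv2.imread(f"pics/{n}1.png"); m=cams.camera_model(n)
    hsv=cv2.cvtColor(im,cv2.COLOR_BGR2HSV); h,s,v=cv2.split(hsv)
    g=(h>13)&(h<24)&(s>110)&(v>170)
    b=[x for x in blobs(g,60,600) if (150<x[0][0]<360 and 140<x[0][1]<260)]
    P=sorted([back(m,x[0],.05) for x in b],key=lambda p:-p[1]); print(n,[(x[0].round(1),x[1]) for x in b])
    if len(P)==6:
        o,a,r=fit(P,ys); print("rack",o,np.degrees(a),(r*1000).round(1).tolist())
    print(np.round(P,4).tolist())
    d=((h<6)|(h>172))&(s>130)&(v<140)
    for c,A in blobs(d,15,500):
        if 180<c[0]<340 and 140<c[1]<260: print("ox",c.round(1),A,back(m,c,.022).round(4))
    r=((h<8)|(h>172))&(s>150)&(v>190); gr=(h>45)&(h<80)&(s>120)
    for c,A in blobs(r|gr,80,600):
        if 180<c[0]<340 and 140<c[1]<290: print("lookalike",c.round(1),A,back(m,c,.02).round(4))
m=cams.camera_model("top"); print("tin", back(m,(359.5/4-.4+160,350/4-.4+145),.022), "coin",back(m,(155,252),.046),"dressing", back(m,(119,162),.12))
E
```

```text
top [(array([324.8, 163.7]), np.int32(232)), (array([298.9, 166.9]), np.int32(232)), (array([272.9, 170.4]), np.int32(233)), (array([246.9, 173.5]), np.int32(236)), (array([220.9, 176.7]), np.int32(234)), (array([194.7, 180.1]), np.int32(239)), (array([172.7, 184.2]), np.int32(74))]
[[0.6052, 0.2723, 0.05], [0.6148, 0.2137, 0.05], [0.6219, 0.1437, 0.05], [0.6287, 0.0741, 0.05], [0.6354, 0.0044, 0.05], [0.6428, -0.0652, 0.05], [0.6498, -0.1351, 0.05]]
ox [202.3 198. ] 39 [0.5706 0.1974 0.022 ]
ox [197.6 194.4] 81 [0.5808 0.2102 0.022 ]
ox [244.  234.1] 24 [0.4699 0.0863 0.022 ]
ox [255.8 231.1] 24 [0.477  0.0547 0.022 ]
ox [249.5 232.5] 88 [0.4738 0.0716 0.022 ]
lookalike [209.1 230.5] 296 [0.4821 0.1795 0.02  ]
lookalike [289.4 238. ] 299 [ 0.4566 -0.0343  0.02  ]
lookalike [276.6 266.6] 291 [0.3827 0.0026 0.02  ]
scene [(array([196.1, 158.1]), np.int32(157)), (array([210.8, 171.7]), np.int32(155)), (array([227.7, 185.7]), np.int32(187)), (array([245.7, 201. ]), np.int32(208)), (array([265.4, 216.5]), np.int32(255)), (array([285.9, 234.8]), np.int32(268)), (array([313.5, 234.8]), np.int32(62))]
[[0.5603, 0.2421, 0.05], [0.6102, 0.2092, 0.05], [0.6152, 0.139, 0.05], [0.6242, 0.0714, 0.05], [0.631, 0.0011, 0.05], [0.6387, -0.0691, 0.05], [0.643, -0.14, 0.05]]
ox [275.7 170.2] 73 [ 0.4764 -0.0096  0.022 ]
ox [295.8 185.2] 46 [0.4693 0.0678 0.022 ]
ox [318.7 220.9] 88 [0.5033 0.1973 0.022 ]
ox [299.2 235.2] 22 [0.5692 0.2072 0.022 ]
lookalike [306.  162.2] 191 [0.3854 0.0061 0.02  ]
tin [0.47484546 0.07160901 0.022     ] coin [0.42802929 0.31655308 0.046     ] dressing [0.65115876 0.39326435 0.12      ]
```

```bash
R='x'; python3 -m creep '[[113,217,0,-8,0],[113,217,0,-8,0],[113,217,0,-8,0],[113,217,0,-8,0],[113,217,0,-8,0]]'; python3 -m creep '[[113,217,0,0,0],[113,217,0,0,0],[113,217,0,0,0],[113,217,0,0,0],[113,217,0,0,0]]'
```

```text
t: 0.6
eef_pos: [0.2724, -0.4366, 0.2491]
tcp_rot: [-3.141, 0.0, 0.098]
contact_force: [0.9, 0.1, 0.4]
opening: 0.0505
finger_force: 0.0
t: 1.1
eef_pos: [0.3853, -0.2197, 0.2495]
tcp_rot: [-3.141, -0.0, 0.098]
contact_force: [-0.1, -0.3, 0.5]
opening: 0.0101
finger_force: 0.0
```

```bash
python3 -m creep '[[114,216,0,0,0],[114,216,0,0,0],[114,216,0,0,0],[114,216,0,0,0],[114,216,0,0,0]]'; python3 -m creep '[[100,216,0,0,0],[100,216,0,0,0],[100,216,0,0,0],[100,216,0,0,0],[100,216,0,0,0]]'; python3 - <<'E'
from h import *
from plant import arm,cams
s=arm.sense(); m=cams.camera_model("wrist"); im=cams.read_camera("wrist")
print(s['eef_pos'],s['tcp_rot'],s['contact_force'],s['opening']); 
for n,p in dict(a=(.613,.212,.05),b=(.6195,.142,.05),c=(.627,.073,.05),tin=(.473,.07,.022)).items(): print(n,proj(m,p).round(0))
cv2.imwrite("pics/w1.png",im[:,:,::-1]); print(proj(m,s['eef_pos']))
E
```

```text
t: 1.6
eef_pos: [0.4994, -0.0036, 0.2495]
tcp_rot: [-3.142, -0.0, 0.099]
contact_force: [0.0, -0.9, 0.1]
opening: 0.0003
finger_force: 0.0
t: 2.1
eef_pos: [0.5994, 0.2128, 0.249]
tcp_rot: [-3.141, 0.001, 0.1]
contact_force: [0.2, -0.4, -0.7]
opening: 0.0004
finger_force: 0.0
[0.59940298 0.21282369 0.24897392] [-3.14134169e+00  6.19916394e-04  9.95504718e-02] [ 0.20354788 -0.3982172  -0.71887176] 0.00043938934537673794
a [256. 162.]
b [315. 162.]
c [375. 162.]
tin [344. 264.]
[253.78934732 260.68794077]
```

View pics/w1.png

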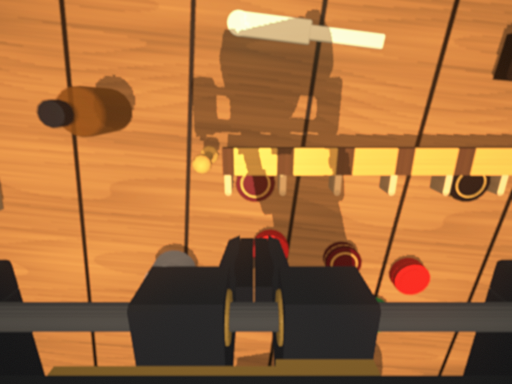

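Wrist view: the brass post is at (205,160), and plates a, b and c are centred at (255,162), (316,162) and (374,162), within 1 px of my predictions. I'll go down on plate a.

```bash
python3 -m creep '[[14,-1,-50,0,0],[14,-1,-100,0,0],[14,-1,-150,0,0],[14,-1,-180,0,0],[14,-1,-180,0,0]]'; python3 -m creep '[[0,0,-2,0,0],[0,0,-4,0,0],[0,0,-6,0,0],[0,0,-6,0,0]]'
```

```text
t: 2.65
eef_pos: [0.6078, 0.2073, 0.063]
tcp_rot: [3.139, 0.012, 0.098]
contact_force: [-0.6, 0.6, 0.3]
opening: 0.0004
finger_force: 0.0
t: 3.05
eef_pos: [0.6141, 0.2093, 0.0656]
tcp_rot: [-3.141, -0.003, 0.098]
contact_force: [0.5, -0.3, 0.5]
opening: -0.0001
finger_force: 0.0
```

```bash
python3 -m creep '[[-1,2,0,0,0],[-1,2,0,0,0],[-1,2,0,0,0]]';python3 -m creep '[[0,0,-1,0,0],[0,0,-2,0,0],[0,0,-2,0,0],[0,0,-2,0,0]]'
```

```text
t: 3.35
eef_pos: [0.6121, 0.2112, 0.0641]
tcp_rot: [-3.141, -0.001, 0.098]
contact_force: [0.0, -0.1, -0.8]
opening: 0.0003
finger_force: 0.0
t: 3.75
eef_pos: [0.612, 0.211, 0.0616]
tcp_rot: [3.142, 0.0, 0.098]
contact_force: [-0.5, 0.4, 0.2]
opening: 0.0007
finger_force: 0.0
```

```bash
python3 -m creep '[[0,0,-1,0,0],[0,0,-1,0,0],[0,0,-1,0,0]]'; python3 -m creep '[[0,0,-1,0,0],[0,0,-1,0,0],[0,0,-1,0,0]]'; python3 -m creep '[[0,0,0,0,0],[0,0,0,0,0]]'
```

```text
t: 4.05
eef_pos: [0.612, 0.211, 0.0608]
tcp_rot: [-3.142, 0.0, 0.098]
contact_force: [-0.2, 0.0, 1.2]
opening: 0.0005
finger_force: 0.6
t: 4.35
eef_pos: [0.612, 0.211, 0.0598]
tcp_rot: [-3.142, -0.0, 0.098]
contact_force: [-1.0, -0.7, 2.2]
opening: 0.0005
finger_force: 0.9
t: 4.55
eef_pos: [0.612, 0.211, 0.0598]
tcp_rot: [-3.142, -0.0, 0.098]
contact_force: [-0.6, -0.1, 1.7]
opening: 0.0005
finger_force: 0.9
```

Plate a was touched lightly, at about 1.8 N. Plate b is next.

```bash
python3 -m creep '[[0,0,20,0,0],[0,0,25,0,0],[2,-23,25,0,0],[5,-46,25,0,0],[7,-70,25,0,0]]'; python3 -m creep '[[0,0,0,0,0],[0,0,-8,0,0],[0,0,-16,0,0],[0,0,-20,0,0],[0,0,-20,0,0]]'; python3 -m creep '[[0,0,0,0,0],[0,0,-2,0,0],[0,0,-4,0,0],[0,0,-5,0,0],[0,0,-5,0,0]]'; python3 -m creep '[[0,0,0,0,0],[0,0,0,0,0]]'
```

```text
t: 5.05
eef_pos: [0.6192, 0.1407, 0.0846]
tcp_rot: [-3.141, -0.001, 0.099]
contact_force: [0.5, -0.7, -0.9]
opening: 0.0004
finger_force: 0.0
t: 5.55
eef_pos: [0.6178, 0.1416, 0.063]
tcp_rot: [3.141, 0.003, 0.099]
contact_force: [0.2, 0.3, -0.2]
opening: 0.0002
finger_force: 0.0
t: 6.05
eef_pos: [0.6194, 0.1413, 0.0601]
tcp_rot: [-3.141, -0.001, 0.098]
contact_force: [1.0, 1.3, 1.6]
opening: 0.0005
finger_force: 0.8
t: 6.25
eef_pos: [0.6193, 0.1412, 0.0601]
tcp_rot: [-3.141, -0.001, 0.098]
contact_force: [0.9, 1.3, 1.3]
opening: 0.0008
finger_force: 0.8
```

Plate b was touched. Plate c is next, then I'll lift off.

```bash
python3 -m creep '[[0,0,20,0,0],[0,0,25,0,0],[2,-23,25,0,0],[5,-46,25,0,0],[7,-70,25,0,0]]'; python3 -m creep '[[0,0,0,0,0],[0,0,-8,0,0],[0,0,-16,0,0],[0,0,-20,0,0],[0,0,-20,0,0]]'; python3 -m creep '[[0,0,0,0,0],[0,0,-2,0,0],[0,0,-4,0,0],[0,0,-5,0,0],[0,0,-5,0,0]]'; python3 -m creep '[[0,0,0,0,0],[0,0,0,0,0]]'
```

```text
t: 6.75
eef_pos: [0.6259, 0.0703, 0.0845]
tcp_rot: [3.141, -0.0, 0.099]
contact_force: [-0.5, -0.3, -0.6]
opening: 0.0002
finger_force: 0.0
t: 7.25
eef_pos: [0.6247, 0.0717, 0.063]
tcp_rot: [-3.141, 0.003, 0.099]
contact_force: [0.1, -1.0, 0.8]
opening: 0.0001
finger_force: 0.0
t: 7.75
eef_pos: [0.6264, 0.0712, 0.06]
tcp_rot: [-3.141, -0.001, 0.098]
contact_force: [-0.4, 0.6, 1.9]
opening: 0.0005
finger_force: 0.8
t: 7.95
eef_pos: [0.6264, 0.0711, 0.0601]
tcp_rot: [-3.141, -0.001, 0.098]
contact_force: [0.8, 1.5, 1.0]
opening: 0.0005
finger_force: 0.8
```

```bash
python3 -m creep '[[0,0,45,0,0],[-20,0,90,0,0.29],[-60,-2,110,0,0.29],[-105,-3,120,0,0.29],[-150,-5,120,0,0.29]]'; python3 -m creep '[[-40,-1,0,0,0.29],[-58,-1,0,0,0.29],[-58,-1,0,0,0.29],[-58,-1,0,0,0.29]]'; python3 - <<'E'
from h import *
from plant import arm,cams
s=arm.sense(); m=cams.camera_model("wrist"); im=cams.read_camera("wrist")
print(s['eef_pos'],s['tcp_rot'],s['opening']); print(proj(m,(.473,.071,.022)))
cv2.imwrite("pics/w2.png",im[:,:,::-1])
E
```

```text
t: 8.45
eef_pos: [0.4759, 0.0658, 0.1817]
tcp_rot: [3.141, -0.004, 0.098]
contact_force: [-0.1, 0.2, -0.0]
opening: 0.0254
finger_force: 0.0
t: 8.85
eef_pos: [0.4184, 0.0649, 0.18]
tcp_rot: [3.141, -0.001, 0.098]
contact_force: [-0.4, -0.8, 0.4]
opening: 0.0254
finger_force: 0.0
[0.41843998 0.06488235 0.18001885] [ 3.14133566e+00 -1.47652875e-03  9.81929019e-02] 0.02536852577757582
[253.03420964 129.13838512]
```

View pics/w2.png

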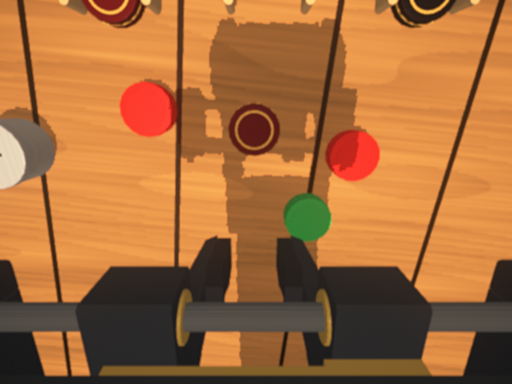

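The tin is at (254,128), within 1 px of the prediction, and centred between the fingers. The third gap's divider tips, at (228,5) and (308,5), put the gap about 12 mm to the right. The green tin at (307,217) clears the right finger by more than 10 mm. I'll descend and push with the two-finger cradle.

```bash
python3 -m creep '[[0,0,-50,0,0.29],[0,0,-95,0,0.29],[0,0,-130,0,0.29],[0,0,-145,0,0.29],[0,0,-150,0,0.29]]'; python3 -m creep '[[0,0,-3,0,0.29],[0,0,-8,0,0.29],[0,0,-13,0,0.29],[0,0,-13,0,0.29],[0,0,-13,0,0.29]]'
```

```text
t: 9.4
eef_pos: [0.4172, 0.0648, 0.0272]
tcp_rot: [3.142, 0.005, 0.098]
contact_force: [-0.0, -0.2, -0.1]
opening: 0.0255
finger_force: 0.0
t: 9.9
eef_pos: [0.4184, 0.065, 0.0171]
tcp_rot: [-3.142, -0.001, 0.098]
contact_force: [-0.7, 0.0, -0.4]
opening: 0.0258
finger_force: 0.0
```

```bash
python3 -m creep '[[6,1,0,0,0.29],[12,1,0,0,0.29],[18,2,0,0,0.29],[22,2,0,0,0.29],[26,2,0,0,0.29]]'; python3 -m creep '[[5,0,0,0,0.29],[10,-1,0,0,0.29],[15,-1,0,0,0.29],[20,-2,0,0,0.29],[25,-2,0,0,0.29]]';  python3 -m creep '[[6,-1,0,0,0.29],[12,-1,0,0,0.29],[18,-2,0,0,0.29],[24,-2,0,0,0.29],[30,-3,0,0,0.29]]'; python3 - <<'E'
from h import *
from plant import arm,cams
s=arm.sense(); m=cams.camera_model("wrist"); im=cams.read_camera("wrist")
print(s['eef_pos'],s['tcp_rot'],s['opening'],s['contact_force']); e=s['eef_pos']
print("tinpred",proj(m,(e[0]+.032*.995,e[1]+.0032,.022)),"home",proj(m,(.595,.070,.022)),"platec",proj(m,(.627,.073,.05)))
cv2.imwrite("pics/w3.png",im[:,:,::-1])
E
```

```text
t: 10.4
eef_pos: [0.4442, 0.067, 0.0167]
tcp_rot: [-3.142, 0.001, 0.098]
contact_force: [-1.5, 0.1, 1.0]
opening: 0.0252
finger_force: 0.8
t: 10.9
eef_pos: [0.4695, 0.0649, 0.0166]
tcp_rot: [3.142, -0.0, 0.098]
contact_force: [-0.1, 0.3, -0.4]
opening: 0.0257
finger_force: 0.3
t: 11.4
eef_pos: [0.4995, 0.062, 0.0167]
tcp_rot: [-3.142, -0.0, 0.098]
contact_force: [0.1, 0.8, -0.6]
opening: 0.0255
finger_force: 0.3
[0.49954868 0.0620077  0.01668361] [-3.14155044e+00 -1.66106421e-05  9.82122621e-02] 0.025501822369888814 [ 0.11194737  0.83329611 -0.55476059]
tinpred [253.7916161  208.07640719] home [257.69481991  63.46657446] platec [260.26632321 -71.46363997]
```

View pics/w3.png

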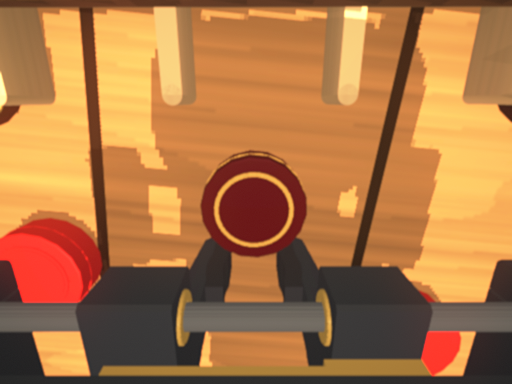

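The cradle holds the tin centred at (254,205). The divider tips at (172,100) and (348,100) put the gap centre at column 260, so the tin is about 1.5 mm off, inside the 5 mm clearance. I'll shade right and push in.

```bash
python3 -m creep '[[5,-1,0,0,0.29],[10,-1,0,0,0.29],[15,0,0,0,0.29],[20,0,0,0,0.29],[25,1,0,0,0.29]]'; python3 -m creep '[[5,0,0,0,0.29],[10,1,0,0,0.29],[15,1,0,0,0.29],[20,2,0,0,0.29],[25,2,0,0,0.29]]';  python3 -m creep '[[2,0,0,0,0.29],[4,0,0,0,0.29],[6,1,0,0,0.29],[8,1,0,0,0.29],[9,1,0,0,0.29]]'
```

```text
t: 11.95
eef_pos: [0.5245, 0.063, 0.0167]
tcp_rot: [3.142, -0.0, 0.098]
contact_force: [-0.8, -0.1, 0.0]
opening: 0.0258
finger_force: 0.4
t: 12.45
eef_pos: [0.5494, 0.0651, 0.0167]
tcp_rot: [-3.142, 0.0, 0.098]
contact_force: [-1.0, -0.1, -0.2]
opening: 0.0258
finger_force: 0.5
t: 12.95
eef_pos: [0.5582, 0.066, 0.0167]
tcp_rot: [-3.142, -0.0, 0.098]
contact_force: [0.1, 0.5, 0.4]
opening: 0.0257
finger_force: 0.3
```

Expected home is at TCP x of about 0.563. I'll creep until the force rises.

```bash
for i in 1 ; do python3 -m creep '[[1,0,0,0,0.29],[2,0,0,0,0.29],[3,0,0,0,0.29]]'; done; python3 -m creep '[[1,0,0,0,0.29],[1,0,0,0,0.29]]'; python3 -m creep '[[1,0,0,0,0.29],[1,0,0,0,0.29]]'
```

```text
t: 13.25
eef_pos: [0.561, 0.066, 0.0167]
tcp_rot: [-3.142, 0.0, 0.098]
contact_force: [-0.7, 0.4, 1.4]
opening: 0.0258
finger_force: 0.4
t: 13.45
eef_pos: [0.5623, 0.066, 0.0168]
tcp_rot: [3.142, -0.0, 0.098]
contact_force: [-0.9, 0.5, 0.8]
opening: 0.0257
finger_force: 0.2
t: 13.65
eef_pos: [0.5631, 0.066, 0.0167]
tcp_rot: [-3.142, -0.0, 0.098]
contact_force: [-1.1, 0.5, -1.0]
opening: 0.0252
finger_force: 0.3
```

```bash
python3 -m creep '[[1,0,0,0,0.29],[1,0,0,0,0.29]]'; python3 -m creep '[[1,0,0,0,0.29],[1,0,0,0,0.29]]'
```

```text
t: 13.85
eef_pos: [0.5639, 0.066, 0.0167]
tcp_rot: [-3.142, 0.0, 0.098]
contact_force: [-1.4, -0.1, 0.2]
opening: 0.0254
finger_force: 0.5
t: 14.05
eef_pos: [0.5641, 0.066, 0.0165]
tcp_rot: [-3.142, 0.002, 0.098]
contact_force: [-4.5, -0.3, 2.5]
opening: 0.0256
finger_force: 1.9
```

```bash
python3 -m creep '[[1,0,0,0,0.29],[1,0,0,0,0.29]]'; python3 -m creep '[[-5,-1,0,0,0.29],[-15,-2,0,0,0.29],[-30,-3,0,0,0.29],[-45,-5,0,0,0.29],[-60,-6,0,0,0.29]]'; python3 -m creep '[[0,0,20,0,0.29],[-40,0,65,0,0.29],[-80,0,110,0,0.29],[-100,0,150,0,0.29],[-100,0,150,0,0.29]]';  python3 - <<'E'
from h import *
from plant import arm,cams
for n in ("wrist","top"):
    m=cams.camera_model(n); im=cams.read_camera(n)
    print(n,"home",proj(m,(.595,.070,.022)),"platec",proj(m,(.627,.073,.05)))
    if n=="top": im=im[145:280,160:360]
    cv2.imwrite(f"pics/{n}4.png",cv2.resize(im[:,:,::-1],None,fx=1 if n=="wrist" else 4,fy=1 if n=="wrist" else 4))
E
```

```text
t: 14.25
eef_pos: [0.5643, 0.066, 0.0164]
tcp_rot: [-3.141, 0.004, 0.098]
contact_force: [-5.8, -0.5, 5.3]
opening: 0.0258
finger_force: 3.2
t: 14.75
eef_pos: [0.5055, 0.0598, 0.0168]
tcp_rot: [3.141, -0.001, 0.098]
contact_force: [0.1, 0.7, 0.7]
opening: 0.0256
finger_force: 0.0
t: 15.25
eef_pos: [0.4061, 0.0601, 0.1707]
tcp_rot: [3.141, -0.007, 0.098]
contact_force: [0.9, -0.6, -0.7]
opening: 0.0257
finger_force: 0.0
wrist home [264.76191711 -34.97493127] platec [ 267.10108787 -108.33937416]
top home [249.06447941 187.86569974] platec [247.36653454 174.11352878]
```

View pics/top4.png

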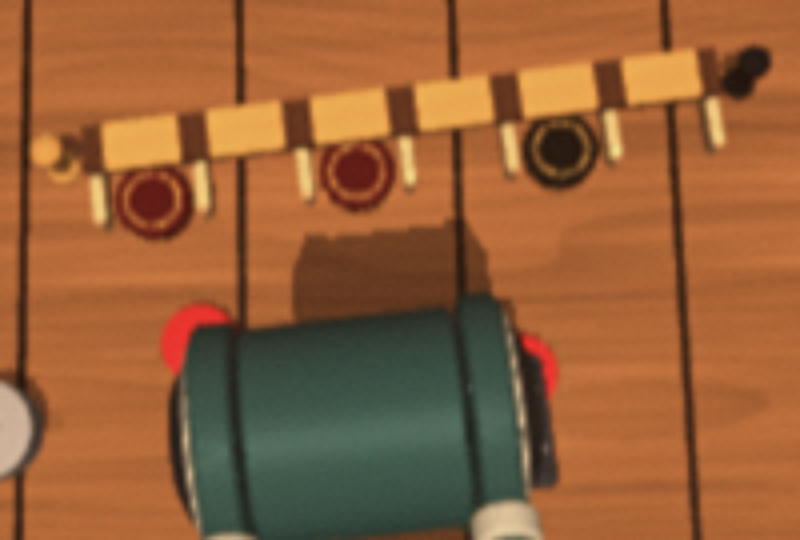

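View pics/wrist4.png

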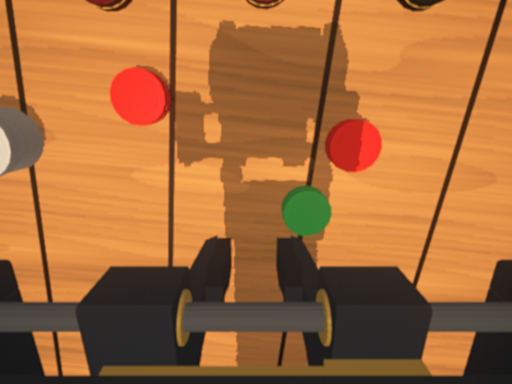

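The tin now sits in the third gap at crop (357,172). That is in line with, or slightly deeper than, its two stored neighbours (153,200) and (560,148). The red and green look-alikes have not moved, and the hand is clear.

```bash
python3 -m creep '[[0,0,0,0,0.29],[0,0,0,0,0.29]]'; python3 -c "
from plant import arm
print(arm.hand_in())"
```

```text
t: 15.55
eef_pos: [0.4056, 0.0599, 0.1653]
tcp_rot: [3.142, 0.002, 0.098]
contact_force: [0.4, -0.1, -0.7]
opening: 0.0256
finger_force: 0.0
the job is handed in; nothing more can be done
None
```

I touched the plates over gaps one, two and three lightly in that order, slid the oxblood tin fully home into the third gap, cleared the hand and handed the job in at about 15.6 s; hand-in gave no verdict.

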